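# Snap the pivot clip onto the arm bracket's post

## Robot

A 6-joint arm with a two-finger parallel gripper is mounted at the origin on the work surface. World frame = base frame: x ahead of the robot, y to its left, z up, the work surface at z = 0. Lengths are in mm, angles in rad, forces in N, time in s.
With the tool pointing down it reaches from about 325 to 875 mm from the base axis. Payload 4.4 kg.
Tool frame: the origin (TCP) lies at the very end of the fingers, on their centre line; the grasp point (between the pads) lies env.grip_point_offset behind it (env.grip_point_offset is the distance from the TCP to the grasp point, in mm); z points along the fingers, y is the direction in which the jaws open and shut (so a half turn about z gives the same grasp; the last joint's range is limited). The gripper opens to 85 mm and grips with 20 to 120 N. Pads are 22 mm wide; open, the fingers measure 114 mm over their backs; the gripper's body (76 mm by 85 mm) begins 54 mm behind the grasp point. The pads swing forward as they close: fully open they stand 13 mm farther back than shut.
Start: joints at [1.121, 0.207, 1.542, -0, 1.393, -0.15], TCP at [169.824, 549.352, 231.282] pointing down, gripper open.
Joint ranges: [-2.73, 2.73], [-0.86, 2.22], [0.23, 2.46], [-1.11, 4.25], [0.08, 2.63], [-2.82, 2.82]. Speed limits (rad/s): [2.79, 2.79, 3.14, 3.14, 3.14, 3.14].

## Interface

Orientations are given as [roll, pitch, yaw] about the fixed x, y, z axes, in that order (R = Rz(yaw) Ry(pitch) Rx(roll)).
In Python, from workcell import env gives the robot as it stands. The module is installed in compiled form; this text tells all that it offers.
- The arm moves only by the shell command python3 -m pendant 'ROWS' [FORCE]. ROWS is JSON, a list of rows, each a list of 5 numbers: the finger opening in mm, from 0 to 85.4, then the shift along the tool's x, y, z in mm, then the turn about the tool's z in degrees. A call has 1 to 5 rows; each row shifts and turns the commanded pose from where the row before left it, along the tool's axes as they then stand; what a row does not reach is not made up. A row lasts 1/12 s, in which the tool goes at most 41.7 mm and 7.16 degrees, less where a joint would pass 70% of its speed; a pose out of reach is approached as far as the arm can. A call with a gripper value outside its range is refused whole. The fingers move at their own pace and stop on an object; FORCE is the grip in N (left out, the last holds). Time passes only in rows, so rows that do not move let the fingers close. It gives the time, the measured TCP pose, the force and the opening at its end, in the units of the state.
- env.get_state(): the state, without advancing time (a new reading comes with each control period).
- env.grab_frame(name): name is "scene" or "top" or "wrist"; returns a dict with "color" (384x512x3 uint8, red, green, blue), "depth" (384x512 float32, mm along the optical axis (not along the pixel's ray), 0 where there is no reading), "K" (3x3 intrinsics, pixels), "R" (3x3) and "t" (3): a world point X has camera coordinates R X + t. Camera axes: x right, y down, z forward; pixel columns grow to the right and rows downward; lengths in mm; the calibration is good to about 2 mm. A picture is of the moment at which its call begins.
- env.sign_off(): hands the job in, once; it reports no verdict.
The state is a dict: "time": time; "qpos": joint angles; "dq": joint speeds; "joint_torque": joint torques, N m; "ee_pos": TCP position; "eef_rot": TCP orientation; "force": force on the tool from outside, world axes, zero at the start; "ft_torque": the same for the moment, N m; "gripper_width": opening from 0.0 (shut) to 1.0 (fully open).
Only numpy, scipy, OpenCV 4.12 (cv2) and the standard library are available. Lean on these libraries where they do the work, as an engineer would, in place of code of your own. Each camera call takes 0.05 s, during which the arm holds its last target. There are 200 camera calls.

## Task

Take the fork tool from its rest and with it push the steel spring clip, which lies on the bracket's plate, along the plate onto the neck of the pivot post until it snaps fully home with both jaws closed behind the neck. Use the fork and not the fingers on the clip, never force it (stop pushing as soon as it is home: keep the push below 15 N), and lay the fork back in its rest as you found it. Leave everything else on the bench alone.

Things in the scene. Friction and masses are not known exactly. Their poses are not given: they have to be found in the camera images.
- hub_mid (a point): Middle of the top of the bracket's level plate; z up, +x is the way the clip is pushed. The steel pivot post stands in a slot at y = 0; where along x is not reported: its axis is anywhere from -12 to +12 mm. Its flat-sided neck, directly above the plate, is 8 mm high, 16 wide, reaches along x from 8 mm before the axis (round) to 20 mm behind it (flat); over it is a 22 wide, 10 tall head.
- clip_mid (a point): Middle of the loose steel spring clip, 6 mm thick, flat on the plate, 55 to 62 mm on the -x side of hub_mid, up to 3 mm off the line, mouth (+x) towards the post to within 5 degrees. A flat back bar (x -16 to -8.5 mm, 30 wide) carries two sprung jaws that reach to x = 35 mm. Their noses, at x = 21.6, leave an 11 mm gap, flared in front. Home: its middle is on the post axis to 1 mm.
- jaw_left (a joint): Spring hinge of the clip's jaw on its +y side, rad: 0 closed, about 0.08 while spread over the neck (all along its length), 0 again when the noses drop behind the neck's flat back, which happens only in the last 2 mm before the back bar meets the neck. Pushing on takes up to about 8 N; once home the clip stops hard and the push rises steeply.
- jaw_right (a joint): The same for the jaw on the clip's -y side.
- fork_grip (a point): Middle of the handle of the loose fork tool (about 160 g), where to grip it; +x along the tool to the prongs, z up. Black handle 80 long (x -45 to +35 mm), 18 wide (y), 20 tall. A shank 10 wide, 8 tall leads to the steel fork, 6 mm thick (z -3 to +3): a crossbar 44 wide with a flat pushing face at x = 125 mm, and beside it two prongs, 36 mm apart inside, that flare out and end at x = 141 mm.
- rest_seat (a point): Where fork_grip lies when the fork is in its rest, 50 mm above the bench; axes as the fork's (prongs to +x). The rest is a fixed grey board with two upright saddles, 10 mm thick, at x = -38 and +28 mm; they carry the handle's underside (z = -10 mm) between cheeks 23 mm apart, wider above, that rise to z = 8 mm.
- bracket: The fixed grey metal bracket: origin on the bench 60 mm below hub_mid, same axes. Its plate, 10 mm thick, reaches from x = -86 to +50 mm and y = -38 to +38 mm; below it a round knuckle and an arm stub to +x (to 120 mm).
- clip: The clip: origin 3 mm below clip_mid, same axes. The fork's prongs straddle its back bar with 3 mm to spare on each side, and the crossbar pushes flat against the bar.
- fork: The fork tool: origin and axes as fork_grip.
- multimeter: Bystander, to be left alone: hand multimeter, 170 x 85 x 36, lying flat (mm).
- solder_reel: Bystander, to be left alone: small reel, 54 across, 40 tall, standing (mm).
- tape_roll: Bystander, to be left alone: roll of amber tape, 90 across, 24 tall, flat (mm).
- flux_jar: Bystander, to be left alone: small round jar, 44 across, 45 tall (mm).
- driver: Bystander, to be left alone: screwdriver lying down (mm).
- spare_washer: Bystander, to be left alone: flat washer, 34 across, 5 thick (mm).
- heatsink: Bystander, to be left alone: finned heatsink, 40 x 40 x 20 (mm).

How it is judged (in metres and radians):
On the way, in this order (a step that is already met when the one before it is completed fails the run):
1. the fork tool has been lifted out of its rest in the gripper (z of fork_grip in the frame of rest_seat above 0.03 m and contact force between the fingers and fork above 1 N), for 0.2 s.
2. the clip is snapped home on the post's neck, both jaws closed (x of clip_mid in the frame of hub_mid between -0.0133 and 0.0133 m and y of clip_mid in the frame of hub_mid between -0.005 and 0.005 m and z of clip_mid in the frame of hub_mid between 0.0005 and 0.0075 m and value of joint each of jaw_left, jaw_right below 0.025 rad and angle between clip_mid's own z axis and vertical below 0.15 rad), for 0.2 s.
At the end, for the whole second after the job is handed in: The clip lies flat on the plate, snapped round the post's neck: its middle within 13.3 mm of hub_mid along x and 5 mm along y, both jaws closed to under 0.025 rad; the fork lies still in its rest, its grip point within 15 mm of rest_seat and within 0.12 rad of its direction and of level (all of step 2 and distance between fork_grip and rest_seat below 0.015 m and angle between the x axis of fork_grip and the x axis of rest_seat, either way round below 0.12 rad and angle between fork_grip's own z axis and vertical below 0.12 rad and linear speed of each of fork, clip below 0.01 m/s); the robot touches nothing.
It fails at once if the fork pushes the clip with more than 16 N (contact force between fork and clip above 16 N).
It fails at once if the gripper's fingers push the clip (contact force between the fingers and clip above 0.5 N).
It fails at once if a bystander is moved by more than 20 mm (distance of any of multimeter, solder_reel, tape_roll, flux_jar, driver, spare_washer, heatsink from where it was at the start of the episode above 0.02 m).
It also fails if it takes over 58 s, if anything falls off the work surface, if the arm or the gripper's body presses on something with over 40 N, if the wrist force passes 120 N, or if a joint passes its speed limit or range.

## Working session

There is one attempt and no reset: what is moved stays moved. The work goes in short steps, Python scripts to look and compute and a shell command to move; the robot and the scene stay as the last step left them, time stands still between calls to the robot, and variables do not carry over. Pictures are saved under pics/ and viewed, about 8 in all and at most 12, crops included, and the job is handed in when it is done.

```bash
mkdir -p pics; cat > h.py <<'E'
import numpy as np, cv2
from workcell import env
def save(n,f):
    d=env.grab_frame(n); cv2.imwrite(f'pics/{f}.png',d['color'][:,:,::-1]); np.savez(f'{f}.npz',**d); return d
def ld(f): return dict(np.load(f'{f}.npz'))
def pt(d,u,v,z=None,r=1):
    """world point from depth, or on plane z"""
    K,R,t=d['K'],d['R'],d['t']
    ray=np.linalg.inv(K)@[u,v,1]
    if z is None:
        p=d['depth'][int(v)-r:int(v)+r+1,int(u)-r:int(u)+r+1]; dd=np.median(p[p>0]); return R.T@(ray*dd-t)
    c=-R.T@t; w=R.T@ray; return c+w*(z-c[2])/w[2]
def tri(obs):
    A=[];b=[]
    for d,u,v in obs:
        c=-d['R'].T@d['t']; w=d['R'].T@np.linalg.inv(d['K'])@[u,v,1]; w/=np.linalg.norm(w)
        P=np.eye(3)-np.outer(w,w); A.append(P); b.append(P@c)
    return np.linalg.lstsq(np.vstack(A),np.hstack(b),rcond=None)[0]
def proj(d,X):
    p=d['K']@(d['R']@np.array(X)+d['t']); return p[:2]/p[2]
E
python3 - <<'E'
from h import *
a=save('top','top0')['color'];b=save('scene','scene0')['color']
s=env.get_state();print(s,env.grip_point_offset)
E
```

```text
{'time': 0.1, 'qpos': array([ 1.12050299e+00,  2.07362344e-01,  1.54281631e+00, -2.17383429e-05,
        1.39347986e+00, -1.50480026e-01]), 'dq': array([-0.00160672,  0.00028331, -0.00404785,  0.00067485, -0.00102727,
        0.00150489]), 'joint_torque': array([-1.00127978e-03, -3.84090650e+01, -2.92549288e+01, -2.92958102e-04,
        4.86896024e-03, -2.25472360e-05]), 'ee_pos': array([169.5290402 , 548.72993425, 230.22373685]), 'eef_rot': array([-3.13954692e+00, -2.88551931e-04,  2.84178291e+00]), 'force': array([ 0.54048186, -0.48147287, -0.39108882]), 'ft_torque': array([-0.02635293,  0.01957272, -0.01865248]), 'gripper_width': 0.9984000973523528} 18.700000000000003
```

View pics/top0.png

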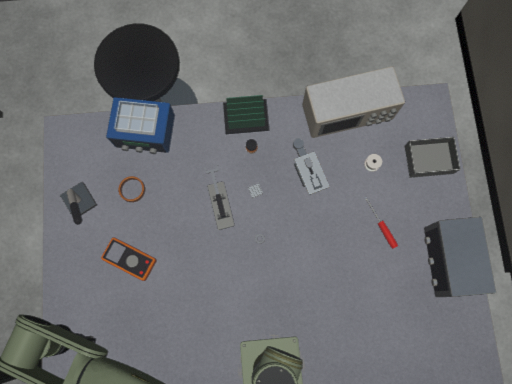

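View pics/scene0.png

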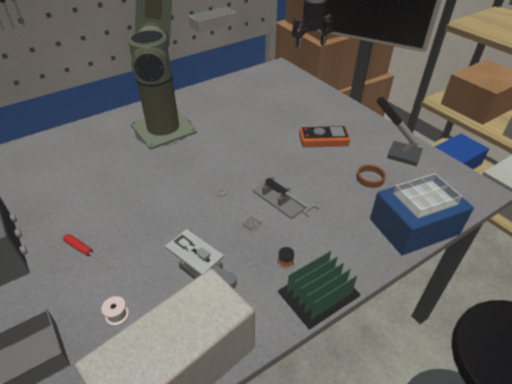

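Top view: fork at (220,203) with the prongs up at (212,173), bracket plate at (312,172) with its stub at (298,145). The clip is near (318,182) and the post near (309,163). Next I'll take coarse positions from both views.

```bash
python3 - <<'E'
from h import *
d=ld('top0');
for n,u,v in [('forkhandle',221,206),('forktip',212,173),('plate',303,175),('stub',298,146),('plate2',325,186),('post',309,163),('heatsink',255,190),('flux',252,146),('reel',373,162)]:
    print(n,pt(d,u,v).round(0))
c=d['color'][:,:,::-1]
a=cv2.resize(c[160:235,190:265],(600,600),interpolation=3)
b=cv2.resize(c[130:205,275:350],(600,600),interpolation=3)
s=ld('scene0')['color'][:,:,::-1]
e=cv2.resize(s[220:290,155:255],(800,560),interpolation=3)
cv2.imwrite('pics/c1.png',cv2.resize(np.hstack([a,b]),(800,400)))
E
```

```text
forkhandle [543. 118.  61.]
forktip [663. 141.  57.]
plate [ 628. -171.   59.]
stub [ 737. -166.   46.]
plate2 [ 582. -241.   62.]
post [ 664. -194.   76.]
heatsink [602.  -3.   2.]
flux [751.  -5.  46.]
reel [ 658. -423.   38.]
```

View pics/c1.png

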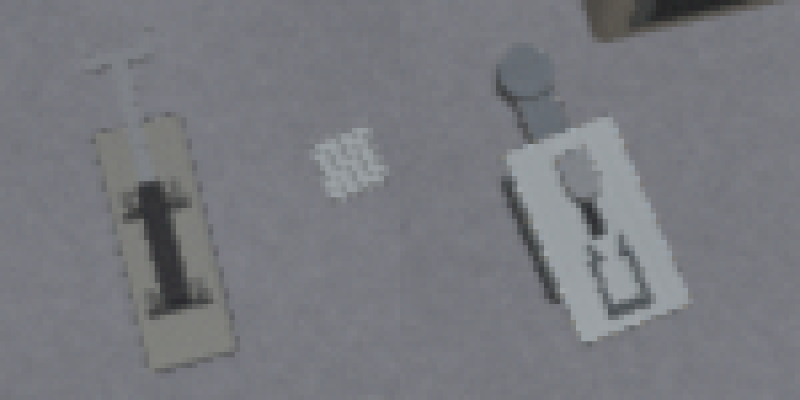

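Crop (5.33x): fork handle runs from (148,183) to (178,305) and its crossbar is at (113,62). On the right panel, the clip's back bar is at (630,305) and its mouth points up-left to the post's neck at (593,215). The post head is around (580,175).

```bash
python3 - <<'E'
from h import *
d=ld('top0');k=16/3
f=lambda u,v,z,ox:pt(d,ox+u/k,(160 if ox==190 else 130)+v/k,z)
a=f(148,183,60,190);b=f(178,305,60,190);c=f(115,62,53,190)
print(a,b,c);v=a-b;print(np.arctan2(v[1],v[0]),np.hypot(*v[:2])); w=c-(a+b)/2;print(np.arctan2(w[1],w[0]));g=(a+b)/2+5*np.r_[np.cos(.2),np.sin(.2),0];print('grip',g)
B=lambda u,v,z:f(u-400,v,z,275)
cs=[B(508,157,60),B(610,120,60),B(688,300,60),B(588,340,60)]
print(np.array(cs).round(0))
m=(cs[0]+cs[1])/2-(cs[2]+cs[3])/2;print('yaw',np.arctan2(m[1],m[0]))
s=env.get_state();y=s['eef_rot'][2];p=s['ee_pos']
X=np.array([np.cos(y),np.sin(y)]);Y=np.array([np.sin(y),-np.cos(y)])
dd=g[:2]-p[:2];print('tool shift',dd@X,dd@Y)
E
```

```text
[584.99270689 126.01224848  60.        ] [504.59572044 112.61524947  60.        ] [668.50865876 142.16671718  53.        ]
0.16511843740515086 81.50555203776972
0.1826644258448743
grip [549.69454655 120.30709563  60.        ]
[[ 685. -150.   60.]
 [ 704. -219.   60.]
 [ 580. -255.   60.]
 [ 560. -188.   60.]]
yaw 0.29052001879423084
tool shift -489.7370822731772 -297.0345621584884
```

```bash
P="python3 -m pendant"
$P '[[85,-35,-21.2,0,0],[85,-35,-21.2,0,0],[85,-35,-21.2,0,0],[85,-35,-21.2,0,0],[85,-35,-21.2,0,0]]'
$P '[[85,-35,-21.2,0,0],[85,-35,-21.2,0,0],[85,-35,-21.2,0,0],[85,-35,-21.2,0,0],[85,-35,-21.2,0,0]]'
$P '[[85,-35,-21.2,0,0],[85,-35,-21.2,0,0],[85,-35,-21.2,0,0],[85,-35,-21.2,0,0]]'
$P '[[85,0,0,0,-6.8],[85,0,0,0,-6.8],[85,0,0,0,-6.8],[85,0,0,0,-6.8],[85,0,0,0,0]]'
python3 - <<'E'
from h import *
d=save('wrist','w1');print(-d['R'].T@d['t'],d['R'].round(2),d['K'])
print(env.get_state()['ee_pos'],env.get_state()['eef_rot'])
E
```

```text
time: 0.52
ee_pos: [306.2, 394.7, 230.8]
eef_rot: [-3.141, -0.0, 2.843]
force: [1.2, -0.1, -0.9]
gripper_width: 0.999
time: 0.93
ee_pos: [442.2, 241.6, 231.0]
eef_rot: [-3.141, -0.0, 2.842]
force: [0.4, 0.1, -0.7]
gripper_width: 0.996
time: 1.27
ee_pos: [551.0, 119.2, 230.8]
eef_rot: [-3.141, -0.001, 2.841]
force: [-0.3, 0.8, -0.6]
gripper_width: 0.994
time: 1.68
ee_pos: [550.0, 120.8, 230.5]
eef_rot: [3.141, -0.001, -2.965]
force: [0.8, 0.0, -0.4]
gripper_width: 0.998
[469.71118657 107.90992467 373.32672033] [[-0.18  0.98  0.  ]
 [ 0.93  0.17  0.32]
 [ 0.31  0.06 -0.95]] [[333.21220879   0.         253.3719966 ]
 [  0.         333.21220879 196.15119953]
 [  0.           0.           1.        ]]
[549.93835172 120.93092568 230.65777372] [ 3.14145879e+00 -1.26281630e-03 -2.96931291e+00]
```

View pics/w1.png

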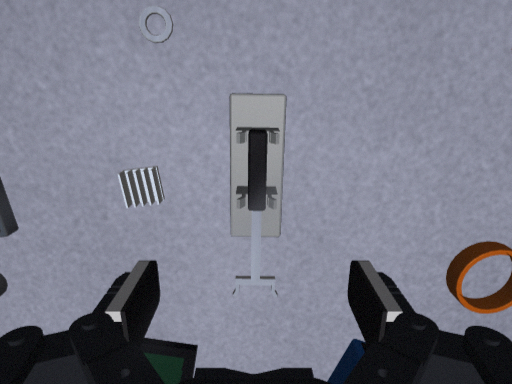

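Wrist view: handle top from (258,131) to (257,210), crossbar centre about (255,281), saddles at rows 130 and 190. The tape roll and heatsink are well clear.

```bash
python3 - <<'E'
from h import *
d=ld('w1');t=ld('top0')
for u,v,z in [(258,131,60),(257,209,60),(257,170,60),(255,281,53)]:
    print(pt(d,u,v,z).round(1),pt(d,u,v).round(1))
a=pt(d,258,131,60);b=pt(d,257,209,60);c=pt(d,255.3,281,53)
print(np.linalg.norm(b-a))
print('tri front',tri([(d,257,209),(t,190+148*3/16,160+183*3/16)]),'tri back',tri([(d,258,131),(t,190+178*3/16,160+305*3/16)]))
w=c-a;print('yaw',np.arctan2(w[1],w[0]))
# automated: dark handle mask
g=d['color'].max(2);m=((g<60)).astype(np.uint8);n,l,s,ce=cv2.connectedComponentsWithStats(m)
print(l[170,257],s[l[170,257]],ce[l[170,257]])
for r in range(135,210,10):print(r,np.where(m[r,225:290])[0][[0,-1]]+225)
E
```

```text
[508.7 119.3  60. ] [509.1 119.4  56.5]
[585.1 132.3  60. ] [585.  132.3  60.2]
[545.5 125.1  60. ] [545.4 125.   60.7]
[671.8 145.9  53. ] [670.1 145.6  55.7]
77.48757291417566
tri front [583.58858949 128.80873011  64.85883322] tri back [523.45232706 121.02941308 -52.12477243]
yaw 0.16362183734665922
1 [ 237  128   41   81 1469] [255.98230088 164.61946903]
135 [249 266]
145 [249 266]
155 [248 266]
165 [248 265]
175 [248 265]
185 [248 265]
195 [242 264]
205 [248 252]
```

```bash
P="python3 -m pendant"
$P '[[85,-0.8,4.6,36,0.4],[85,0,0,36,0],[85,0,0,36,0],[85,0,0,0,0]]'
python3 - <<'E'
from h import *
d=save('wrist','w2')
a=ld('w1')
print(env.get_state()['ee_pos'],env.get_state()['eef_rot'])
cv2.imwrite('pics/w2.png',d['color'][:,:,::-1])
E
```

```text
time: 2.07
ee_pos: [543.3, 125.4, 115.1]
eef_rot: [3.14, -0.017, -2.976]
force: [-1.9, 0.1, -1.6]
gripper_width: 0.995
[545.85332926 125.58327831 118.722304  ] [ 3.14056358 -0.01126577 -2.97554553]
```

View pics/w2.png

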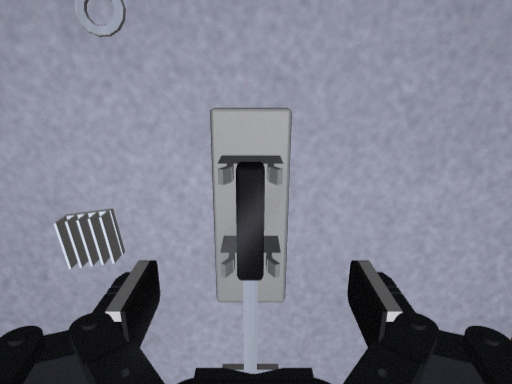

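Closer wrist view: handle ends at (251,163) and (250,279), and the shank is at (250,300+). The cheeks are centred around the handle.

```bash
python3 - <<'E'
from h import *
d=ld('w2');a=ld('w1')
b=tri([(a,258,130.5),(d,251,163)]);f=tri([(a,257,209.5),(d,250,279)]);print(b,f)
B=pt(d,251,163,60);F=pt(d,250,279,60);print(B,F,np.linalg.norm(F-B));print(pt(d,250,220).round(1))
m=pt(d,250.5,200,60);s=pt(d,250.3,345,54);w=s-B;print('yaw',np.arctan2(w[1],w[0]))
for r in (300,330): print(np.where(np.abs(np.diff(d['color'][r,225:275].astype(int).sum(1)))>60)[0]+225, pt(d,250,r).round(1))
g=d['color'].max(2)<60
for r in (185,205,225): print(np.where(g[r,225:280])[0][[0,-1]]+225)
st=env.get_state();print(st['ee_pos'],st['eef_rot'],st['force'])
E
```

```text
[510.63667331 119.90810691  40.45665902] [585.3127797  131.97902477  60.83738552]
[506.56833765 119.30963048  60.        ] [585.82745647 131.71643802  60.        ] 80.22429052012929
[543.3 124.7  60.2]
yaw 0.15977855372775648
[] [605.  134.8  56. ]
[] [629.8 138.9  56.5]
[236 263]
[237 259]
[237 263]
[545.85332926 125.58327831 118.722304  ] [ 3.14056358 -0.01126577 -2.97554553] [-0.42876359  0.02325034 -0.34783659]
```

```bash
P="python3 -m pendant"
$P '[[85,0,0.5,0,0],[60,0,0,30,0],[60,0,0,30,0],[60,0,0,0,0],[60,0,0,0,0]]'
python3 -c "
from h import *
s=env.get_state();print(s['ee_pos'],s['eef_rot'])"
```

```text
time: 2.53
ee_pos: [550.7, 126.3, 64.5]
eef_rot: [-3.142, 0.0, -2.974]
force: [0.4, -0.0, -0.2]
gripper_width: 0.707
[550.70019142 126.33128774  64.54811911] [-3.14157269e+00  3.25309063e-04 -2.97425115e+00]
```

```bash
P="python3 -m pendant"
$P '[[60,0,0,16,0],[60,0,0,16,0],[60,0,0,0,0],[60,0,0,0,0]]'
$P '[[10,0,0,0,0],[10,0,0,0,0],[10,0,0,0,0],[10,0,0,0,0],[10,0,0,0,0]]' 60
$P '[[10,0,0,0,0],[10,0,0,0,0],[10,0,0,0,0],[10,0,0,0,0],[10,0,0,0,0]]' 60
```

```text
time: 2.87
ee_pos: [551.8, 126.4, 33.6]
eef_rot: [-3.141, 0.003, -2.974]
force: [-0.4, -0.2, -0.3]
gripper_width: 0.7
time: 3.28
ee_pos: [551.6, 126.3, 32.9]
eef_rot: [-3.141, 0.003, -2.974]
force: [-0.9, -0.3, 5.8]
gripper_width: 0.198
time: 3.7
ee_pos: [551.6, 126.3, 32.9]
eef_rot: [-3.141, 0.003, -2.974]
force: [-0.9, -0.1, 6.2]
gripper_width: 0.201
```

```bash
P="python3 -m pendant"
$P '[[10,0,0,8,0]]' 60 >/dev/null & wait; true
python3 -c "
from h import *
s=env.get_state();print(s['ee_pos'],s['force'])"
```

```text
[552.06988578 126.25992944  32.14343403] [-21.60704316  -8.4395112   80.92068985]
```

I sent that row the wrong way: +z is down. I'm lifting at once.

```bash
P="python3 -m pendant"
$P '[[10,0,0,-9,0],[10,0,0,-20,0],[10,0,0,-25,0],[10,0,0,-25,0],[10,0,0,0,0]]' 60
python3 -m pendant '[[10,0,0,0,0],[10,0,0,0,0],[10,0,0,0,0]]' 60
python3 - <<'E'
from h import *
d=save('scene','s2');s=env.get_state();print(s['ee_pos'],s['eef_rot'],s['force'])
c=d['color'][:,:,::-1]
cv2.imwrite('pics/s2.png',cv2.resize(c[60:300,170:450],(700,600),interpolation=3))
E
```

```text
time: 4.2
ee_pos: [554.1, 126.7, 107.6]
eef_rot: [-3.141, 0.01, -2.974]
force: [2.6, 0.2, -1.5]
gripper_width: 0.2
time: 4.45
ee_pos: [548.4, 126.1, 100.1]
eef_rot: [3.141, -0.004, -2.974]
force: [-0.6, -0.1, -2.7]
gripper_width: 0.2
[548.43554786 126.08868066 100.07530714] [ 3.14118575 -0.00435115 -2.97369627] [ 0.06279393 -0.5956881  -1.238833  ]
```

View pics/s2.png

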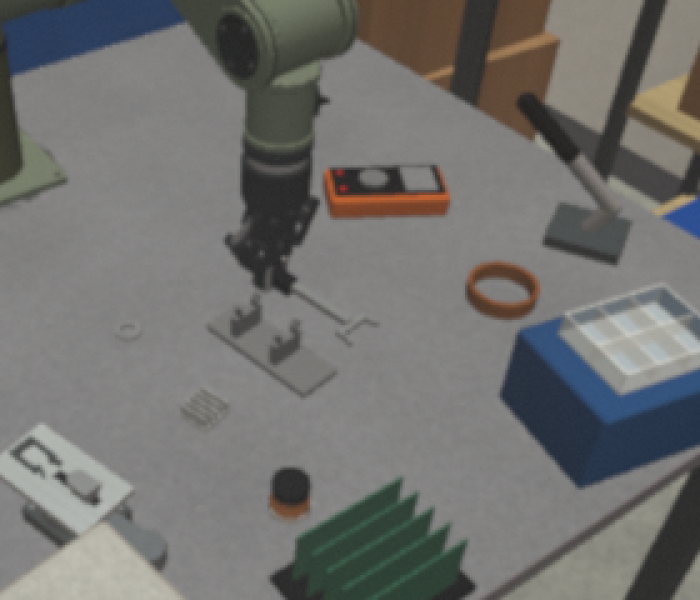

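The fork has left the rest, held level, with the prongs at (360,325) in the crop. The saddles are empty and the bystanders are untouched. Next I'm going to a viewpoint beside the bracket.

```bash
P="python3 -m pendant"
$P '[[10,0,0,-25,0],[10,0,0,-25,0],[10,-3,-26,-25,0],[10,-4,-30,-25,0],[10,-4,-30,0,0]]' 60 >/dev/null
$P '[[10,-4,-30,0,0],[10,-4,-30,0,0],[10,-4,-30,0,0],[10,-4,-30,0,0],[10,-4,-30,0,0]]'
$P '[[10,0,0,0,-3.8],[10,0,0,0,-3.9],[10,0,0,0,0],[10,0,0,0,0],[10,0,0,0,0]]'
python3 - <<'E'
from h import *
d=save('wrist','w3');s=env.get_state();print(s['ee_pos'],s['eef_rot'],s['force'])
cv2.imwrite('pics/w3.png',cv2.resize(d['color'][:,:,::-1],(800,600),interpolation=3))
E
```

```text
time: 5.33
ee_pos: [619.6, -102.4, 200.2]
eef_rot: [3.14, -0.003, -2.974]
force: [-0.2, -0.0, -1.4]
gripper_width: 0.199
time: 5.75
ee_pos: [619.7, -100.8, 201.1]
eef_rot: [3.14, -0.002, -2.84]
force: [-0.6, 0.1, -1.9]
gripper_width: 0.199
[ 619.83474639 -100.72885812  201.48023237] [ 3.14080809e+00 -1.17892042e-03 -2.83974803e+00] [-0.26509374  0.06400722 -2.5292799 ]
```

View pics/w3.png

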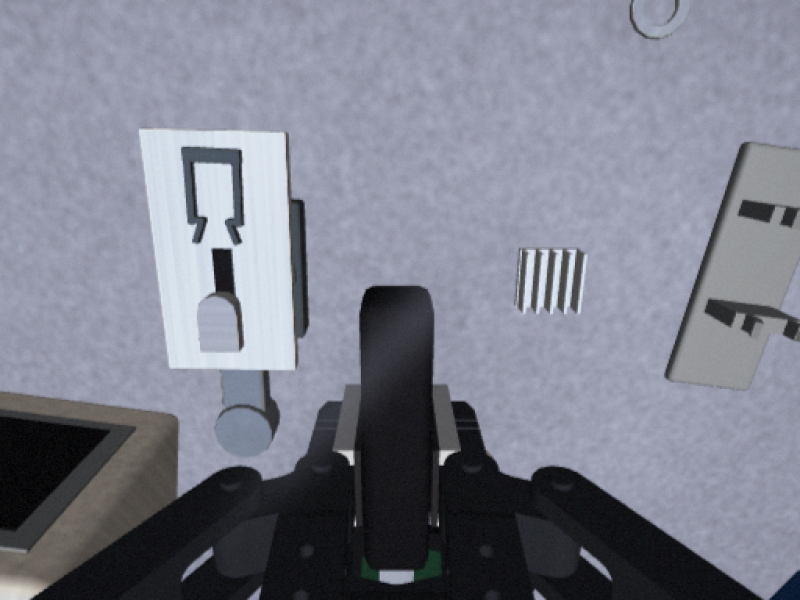

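View w3 (scaled 1.5625x): plate corners at (140,129), (287,132), (297,370) and (170,369). The clip's back-bar corners are at (182,149) and (241,150), with its jaws at rows 220–243. The post head spans columns 198–243 and rows 292–352. There's an adjustable slot in front of the post.

```bash
python3 - <<'E'
from h import *
d=ld('w3');q=lambda u,v,z:pt(d,u/1.5625,v/1.5625,z)
for u,v in [(160,200),(270,250),(230,155),(220,325)]: print('depth',pt(d,u/1.5625,v/1.5625).round(1))
c=np.array([q(*p,60)[:2] for p in [(140,129),(287,132),(297,370),(170,369)]])
print(c.round(1), [np.linalg.norm(c[i]-c[(i+1)%4]).round(1) for i in range(4)])
def yaw(v):return np.arctan2(v[1],v[0])
y1=yaw(c[3]-c[0]);y2=yaw(c[2]-c[1]);y3=yaw(c[0]-c[1])-np.pi/2 ;y4=yaw(c[3]-c[2])-np.pi/2;print('yaws',y1,y2,y3,y4)
y=(y1+y2)/2;X=np.array([np.cos(y),np.sin(y)]);Y=np.array([-X[1],X[0]])
hub=c.mean(0)+18*X;print('hub',hub,'yaw',y)
L=lambda p:((p[:2]-hub)@X,(p[:2]-hub)@Y)
for n,u,v,z in [('barL? ',182,149,66),('bar2',241,150,66),('mid bar back',211.5,149,66),('bar front',212,163,66),('jawtip a',196,242,66),('jawtip b',239,243,66),('nose a',206,222,66),('nose b',228,222,66),('head front',219,292,78),('head back',221,352,78),('head a',198,325,78),('head b',243,325,78),('slot top',222,249,60)]:
    print(n,np.round(L(q(u,v,z)),1))
a=q(182,149,66);b=q(241,150,66);print('clip yaw',yaw((a-b)[:2])-np.pi/2, np.linalg.norm(a-b))
E
```

```text
depth [ 612.1 -234.5   59.7]
depth [ 621.2 -171.8   60. ]
depth [ 577.1 -201.4   66.1]
depth [ 664.9 -185.4   77.9]
[[ 579.  -250. ]
 [ 557.9 -177.3]
 [ 687.8 -139.9]
 [ 709.7 -212.6]] [np.float64(75.7), np.float64(135.2), np.float64(75.9), np.float64(135.9)]
yaws 0.2787861596386057 0.28012673574801034 -2.859163130940187 -2.8490664899605154
hub [ 650.91192744 -190.01671895] yaw 0.279456447693308
barL?  [-76.5 -14.9]
bar2 [-76.6  15.2]
mid bar back [-76.8   0.1]
bar front [-69.9  -0.2]
jawtip a [-28.4 -12.5]
jawtip b [-28.4  10.6]
nose a [-39.4  -6.1]
nose b [-39.6   5.6]
head front [-4.1  1.7]
head back [30.6 -0.2]
head a [ 14.9 -11.4]
head b [14.4 13.1]
slot top [-23.5  -0.8]
clip yaw -2.8560947221459205 30.089268502925506
```

```bash
python3 - <<'E'
from h import *
d=ld('w3');s=env.get_state();p=s['ee_pos'];y=s['eef_rot'][2]+np.pi
X=np.array([np.cos(y),np.sin(y)]);Y=np.array([-X[1],X[0]])
for u in (380,395,410):
  print([ (lambda w:(round((w[:2]-p[:2])@X,1),round((w[:2]-p[:2])@Y,1),round(w[2]-p[2],2)))(pt(d,u/1.5625,v/1.5625)) for v in (305,330,360,400,440,480,520)])
g=d['color'].max(2)<75
for v in (310,330,350,370):
  r=int(v/1.5625);xs=np.where(g[r,210:300])[0]+210;m=(xs[0]+xs[-1])/2;w=pt(d,m,r,p[2]+27.5);print(v,xs[[0,-1]],((w[:2]-p[:2])@X).round(1),((w[:2]-p[:2])@Y).round(2))
t=np.array([436.6,-251.5])-p[:2]; print('move tool',-(t@X),t@Y,y)
E
```

```text
[(np.float64(-42.6), np.float64(-2.4), np.float64(25.16)), (np.float64(-37.1), np.float64(-2.4), np.float64(27.47)), (np.float64(-29.6), np.float64(-2.5), np.float64(27.88)), (np.float64(-18.6), np.float64(-2.6), np.float64(27.42)), (np.float64(-7.3), np.float64(-2.7), np.float64(27.57)), (np.float64(4.8), np.float64(-2.8), np.float64(27.55)), (np.float64(18.0), np.float64(-2.9), np.float64(27.08))]
[(np.float64(-42.7), np.float64(1.1), np.float64(25.33)), (np.float64(-37.2), np.float64(1.1), np.float64(27.6)), (np.float64(-29.4), np.float64(1.1), np.float64(27.45)), (np.float64(-18.4), np.float64(1.1), np.float64(27.17)), (np.float64(-7.2), np.float64(1.1), np.float64(27.42)), (np.float64(4.9), np.float64(1.1), np.float64(27.42)), (np.float64(17.8), np.float64(1.1), np.float64(27.33))]
[(np.float64(-42.6), np.float64(4.7), np.float64(25.21)), (np.float64(-37.2), np.float64(4.7), np.float64(27.54)), (np.float64(-29.4), np.float64(4.8), np.float64(27.41)), (np.float64(-18.7), np.float64(4.8), np.float64(27.6)), (np.float64(-7.2), np.float64(4.9), np.float64(27.51)), (np.float64(5.4), np.float64(5.1), np.float64(26.81)), (np.float64(18.0), np.float64(5.2), np.float64(27.02))]
310 [231 276] -42.3 1.41
330 [230 276] -37.2 1.22
350 [231 276] -32.0 1.41
370 [231 276] -27.1 1.41
move tool 219.77219326234814 -89.48235902016144 0.3018446222165263
```

```bash
P="python3 -m pendant"
$P '[[10,36.6,-15.2,0,0],[10,36.6,-15.2,0,0],[10,36.6,-15.2,0,0],[10,36.7,-15.2,0,0],[10,36.7,-15.1,0,0]]' >/dev/null
$P '[[10,36.6,-15,0,0],[10,0,0,15,1.3],[10,0,0,30,0],[10,0,0,30,0],[10,0,0,30,0]]'
$P '[[10,0,0,15,0],[10,0,0,0,0],[10,0,0,0,0],[10,0,0,0,0]]'
cat > hub.py <<'E'
from h import *
H=np.array([650.9,-190.0]);Y0=.2795;HX=np.array([np.cos(Y0),np.sin(Y0)]);HY=np.array([-HX[1],HX[0]])
def st():
    s=env.get_state();p=s['ee_pos'];print('hub-frame TCP x %.1f y %.1f z %.1f'%((p[:2]-H)@HX,(p[:2]-H)@HY,p[2]),'yawerr %.4f'%((s['eef_rot'][2]+np.pi-Y0+np.pi)%(2*np.pi)-np.pi),'F along %.1f lat %.1f z %.1f'%(s['force'][:2]@HX,s['force'][:2]@HY,s['force'][2]),'t',round(s['time'],2),s['ft_torque'].round(2))
if __name__=='__main__': st()
E
python3 hub.py
```

```text
time: 6.63
ee_pos: [437.8, -253.9, 97.1]
eef_rot: [-3.139, 0.002, -2.863]
force: [-0.2, -0.2, -2.1]
gripper_width: 0.2
time: 6.97
ee_pos: [438.7, -254.1, 83.8]
eef_rot: [-3.139, 0.002, -2.862]
force: [-0.4, -0.1, -2.0]
gripper_width: 0.202
hub-frame TCP x -221.7 y -3.1 z 83.8 yawerr 0.0003 F along -0.4 lat -0.0 z -2.0 t 6.97 [-0.01 -0.03 -0.  ]
```

```bash
P="python3 -m pendant"
$P '[[10,1,1.8,18,0],[10,0,0,14,0],[10,0,0,4,0],[10,0,0,0,0],[10,0,0,0,0]]'
python3 - <<'E'
from hub import *
st()
d=save('scene','s3');e=save('top','t3')
c=cv2.resize(d['color'][215:290,140:260,::-1],(800,500),interpolation=3)
cv2.imwrite('pics/s3.png',c)
E
```

```text
time: 7.38
ee_pos: [437.0, -252.8, 47.7]
eef_rot: [-3.139, 0.001, -2.862]
force: [-0.3, 0.2, -1.2]
gripper_width: 0.2
hub-frame TCP x -222.9 y -1.3 z 47.7 yawerr 0.0003 F along -0.3 lat 0.3 z -1.2 t 7.38 [-0.03  0.01  0.01]
```

View pics/s3.png

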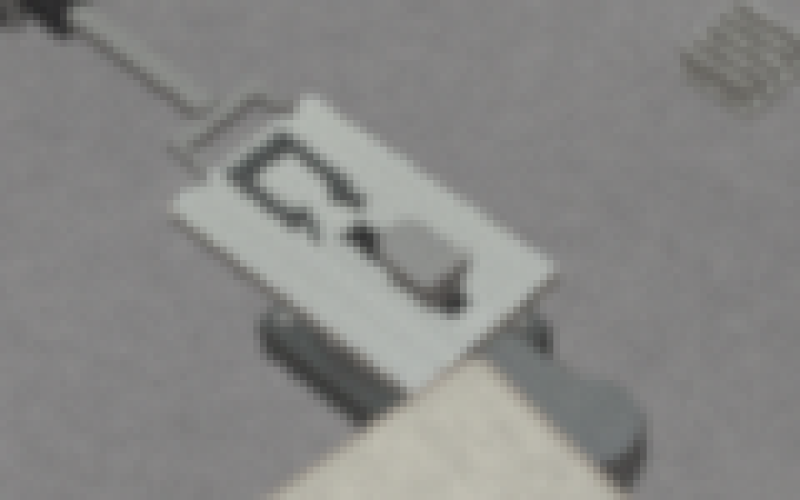

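The fork lies level just behind the clip: prong tips at about (200,175) and (293,105), bar corners at (230,178) and (287,138). The clip sits roughly 1–2 mm towards -y from the fork, inside the flare, so I'm making a small correction and advancing.

```bash
P="python3 -m pendant"
$P '[[10,-5,-0.8,0,0],[10,-5,0,0,0],[10,-4,0,0,0],[10,-3,0,0,0],[10,-2,0,0,0]]' >/dev/null; python3 hub.py
$P '[[10,-2,0,0,0],[10,-2,0,0,0],[10,-2,0,0,0],[10,0,0,0,0]]' >/dev/null; python3 hub.py
$P '[[10,-2,0,0,0],[10,-2,0,0,0],[10,-2,0,0,0],[10,-2,0,0,0],[10,-2,0,0,0]]' >/dev/null; python3 hub.py
$P '[[10,0,0,0,0]]' >/dev/null; python3 hub.py
python3 - <<'E'
from hub import *
d=save('scene','s4')
c=cv2.resize(d['color'][220:280,155:245,::-1],(800,533),interpolation=3)
cv2.imwrite('pics/s4.png',c)
E
```

```text
hub-frame TCP x -204.0 y -1.3 z 46.4 yawerr 0.0007 F along -1.0 lat 0.2 z -2.1 t 7.9 [-0.03  0.07  0.  ]
hub-frame TCP x -198.3 y -1.1 z 46.3 yawerr 0.0004 F along 1.1 lat 0.6 z -1.7 t 8.23 [0.03 0.05 0.02]
hub-frame TCP x -188.5 y -1.1 z 46.3 yawerr 0.0001 F along -0.0 lat -0.4 z -1.7 t 8.65 [-0.01  0.05 -0.08]
hub-frame TCP x -188.2 y -1.2 z 46.3 yawerr 0.0004 F along 0.0 lat -0.4 z -1.5 t 8.73 [-0.04  0.02 -0.04]
```

View pics/s4.png

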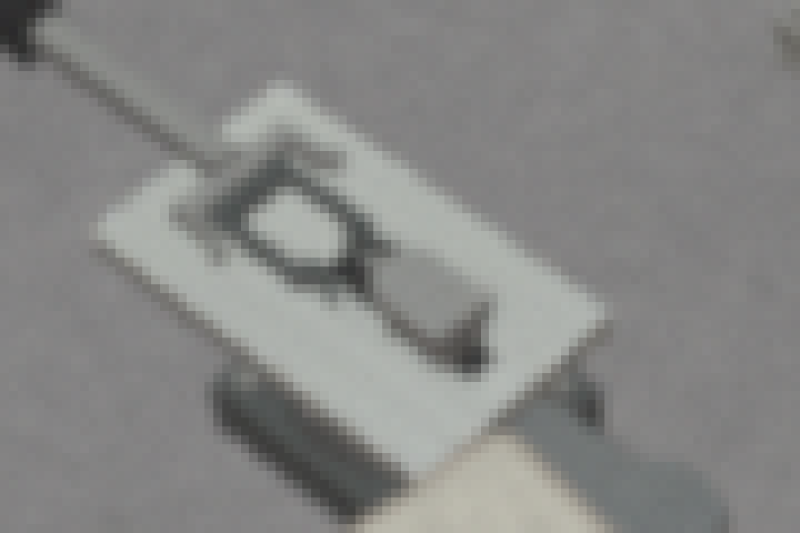

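The prongs straddle the back bar and the clip slides straight, its mouth now about at the post at (365,265). I'm raising 1.2 mm for shank clearance and continuing.

```bash
P="python3 -m pendant"
$P '[[10,-2,0,-1.2,0],[10,-2,0,0,0],[10,-2,0,0,0],[10,-2,0,0,0],[10,-2,0,0,0]]' >/dev/null; python3 hub.py
$P '[[10,-2,0,0,0],[10,-2,0,0,0],[10,-1,0,0,0],[10,-1,0,0,0],[10,0,0,0,0]]' >/dev/null; python3 hub.py
$P '[[10,-1,0,0,0],[10,-1,0,0,0],[10,0,0,0,0]]' >/dev/null; python3 hub.py
$P '[[10,-1,0,0,0],[10,-1,0,0,0],[10,0,0,0,0]]' >/dev/null; python3 hub.py
```

```text
hub-frame TCP x -178.4 y -1.2 z 47.5 yawerr 0.0001 F along -0.1 lat -0.2 z -1.6 t 9.2 [-0.03  0.05  0.07]
hub-frame TCP x -172.4 y -1.2 z 47.5 yawerr 0.0003 F along 0.4 lat -0.5 z -2.4 t 9.62 [ 0.01  0.07 -0.02]
hub-frame TCP x -170.5 y -1.2 z 47.5 yawerr 0.0002 F along 0.2 lat -0.5 z -1.8 t 9.87 [ 0.01  0.04 -0.07]
hub-frame TCP x -168.5 y -1.2 z 47.5 yawerr 0.0002 F along 0.1 lat -0.4 z -1.9 t 10.12 [-0.02  0.03  0.01]
```

```bash
P="python3 -m pendant"
for i in 1 ; do
$P '[[10,-1,0,0,0],[10,-1,0,0,0],[10,0,0,0,0]]' >/dev/null; python3 hub.py
$P '[[10,-1,0,0,0],[10,-1,0,0,0],[10,0,0,0,0]]' >/dev/null; python3 hub.py
$P '[[10,-1,0,0,0],[10,-1,0,0,0],[10,0,0,0,0]]' >/dev/null; python3 hub.py
$P '[[10,-1,0,0,0],[10,-1,0,0,0],[10,0,0,0,0]]' >/dev/null; python3 hub.py
done
```

```text
hub-frame TCP x -166.5 y -1.2 z 47.5 yawerr 0.0002 F along -0.3 lat -0.7 z -0.9 t 10.37 [ 0.04  0.06 -0.02]
hub-frame TCP x -164.5 y -1.2 z 47.5 yawerr 0.0002 F along -0.4 lat 0.0 z -1.5 t 10.62 [ 0.03 -0.01 -0.02]
hub-frame TCP x -163.0 y -1.0 z 47.4 yawerr 0.0003 F along -2.0 lat -0.3 z -1.0 t 10.87 [-0.06  0.23 -0.01]
hub-frame TCP x -160.9 y -1.0 z 47.4 yawerr 0.0002 F along -2.4 lat 0.1 z 0.1 t 11.12 [-0.11  0.44  0.02]
```

```bash
P="python3 -m pendant"
$P '[[10,-1,0,0,0],[10,-1,0,0,0],[10,0,0,0,0]]' >/dev/null; python3 hub.py
$P '[[10,-1,0,0,0],[10,-1,0,0,0],[10,0,0,0,0]]' >/dev/null; python3 hub.py
$P '[[10,-1,0,0,0],[10,-1,0,0,0],[10,0,0,0,0]]' >/dev/null; python3 hub.py
$P '[[10,-1,0,0,0],[10,-1,0,0,0],[10,0,0,0,0]]' >/dev/null; python3 hub.py
$P '[[10,-1,0,0,0],[10,-1,0,0,0],[10,0,0,0,0]]' >/dev/null; python3 hub.py
```

```text
hub-frame TCP x -158.9 y -1.0 z 47.3 yawerr 0.0002 F along -3.5 lat 0.6 z -1.0 t 11.37 [-0.13  0.58 -0.02]
hub-frame TCP x -156.2 y -1.1 z 47.5 yawerr 0.0002 F along -1.9 lat 0.8 z -2.4 t 11.62 [-0.13  0.38 -0.01]
hub-frame TCP x -154.1 y -1.2 z 47.6 yawerr 0.0002 F along -0.7 lat 0.2 z -1.9 t 11.87 [-0.12  0.24  0.02]
hub-frame TCP x -152.3 y -1.2 z 47.6 yawerr 0.0002 F along -2.2 lat 0.9 z -2.1 t 12.12 [-0.04  0.26 -0.02]
hub-frame TCP x -150.4 y -1.2 z 47.5 yawerr 0.0002 F along -2.0 lat 0.2 z -2.4 t 12.37 [-0.08  0.36 -0.04]
```

```bash
P="python3 -m pendant"
$P '[[10,-1,0,0,0],[10,-1,0,0,0],[10,-1,0,0,0],[10,0,0,0,0]]' >/dev/null; python3 hub.py
$P '[[10,-1,0,0,0],[10,-1,0,0,0],[10,-1,0,0,0],[10,0,0,0,0]]' >/dev/null; python3 hub.py
$P '[[10,-1,0,0,0],[10,-1,0,0,0],[10,0,0,0,0]]' >/dev/null; python3 hub.py
$P '[[10,-0.7,0,0,0],[10,-0.7,0,0,0],[10,0,0,0,0]]' >/dev/null; python3 hub.py
```

```text
hub-frame TCP x -147.4 y -1.2 z 47.5 yawerr 0.0002 F along -2.3 lat 0.6 z -3.2 t 12.7 [-0.09  0.27 -0.01]
hub-frame TCP x -144.3 y -1.2 z 47.5 yawerr 0.0001 F along -1.0 lat -0.1 z -2.2 t 13.03 [-0.05  0.26  0.02]
hub-frame TCP x -142.3 y -1.1 z 47.5 yawerr 0.0002 F along -1.5 lat 0.0 z -1.0 t 13.28 [-0.19  0.25 -0.01]
hub-frame TCP x -141.1 y -1.2 z 47.5 yawerr 0.0001 F along -1.0 lat -0.0 z -1.7 t 13.53 [-0.07  0.32  0.02]
```

```bash
P="python3 -m pendant"
$P '[[10,-0.7,0,0,0],[10,-0.7,0,0,0],[10,0,0,0,0]]' >/dev/null; python3 hub.py
$P '[[10,-0.7,0,0,0],[10,-0.7,0,0,0],[10,0,0,0,0]]' >/dev/null; python3 hub.py
$P '[[10,-0.6,0,0,0],[10,0,0,0,0]]' >/dev/null; python3 hub.py
$P '[[10,-0.6,0,0,0],[10,0,0,0,0]]' >/dev/null; python3 hub.py
$P '[[10,-0.6,0,0,0],[10,0,0,0,0]]' >/dev/null; python3 hub.py
```

```text
hub-frame TCP x -139.7 y -1.2 z 47.5 yawerr 0.0001 F along -1.8 lat 0.2 z -2.2 t 13.78 [-0.14  0.33  0.01]
hub-frame TCP x -138.3 y -1.1 z 47.5 yawerr 0.0002 F along -2.0 lat -0.0 z -2.6 t 14.03 [-0.09  0.31  0.02]
hub-frame TCP x -137.7 y -1.1 z 47.5 yawerr 0.0002 F along -1.7 lat -0.2 z -1.9 t 14.2 [-0.12  0.34  0.01]
hub-frame TCP x -137.1 y -1.1 z 47.5 yawerr 0.0002 F along -1.4 lat 1.0 z -1.6 t 14.37 [-0.08  0.32  0.05]
hub-frame TCP x -136.6 y -1.1 z 47.5 yawerr 0.0002 F along -1.3 lat 0.2 z -2.3 t 14.53 [-0.08  0.32  0.02]
```

```bash
P="python3 -m pendant"
cat > chk.py <<'E'
from hub import *
import sys
st(); sys.exit(int(env.get_state()['force'][:2]@HX<-6))
E
$P '[[10,-0.5,0,0,0],[10,0,0,0,0]]' >/dev/null; python3 chk.py || exit
$P '[[10,-0.5,0,0,0],[10,0,0,0,0]]' >/dev/null; python3 chk.py || exit
$P '[[10,-0.5,0,0,0],[10,0,0,0,0]]' >/dev/null; python3 chk.py || exit
$P '[[10,-0.5,0,0,0],[10,0,0,0,0]]' >/dev/null; python3 chk.py || exit
$P '[[10,-0.5,0,0,0],[10,0,0,0,0]]' >/dev/null; python3 chk.py || exit
$P '[[10,-0.5,0,0,0],[10,0,0,0,0]]' >/dev/null; python3 chk.py || exit
$P '[[10,-0.4,0,0,0],[10,0,0,0,0]]' >/dev/null; python3 chk.py || exit
$P '[[10,-0.4,0,0,0],[10,0,0,0,0]]' >/dev/null; python3 chk.py || exit
```

```text
hub-frame TCP x -136.0 y -1.2 z 47.5 yawerr 0.0001 F along -2.1 lat 0.6 z -2.1 t 14.7 [-0.07  0.29  0.02]
hub-frame TCP x -135.0 y -1.3 z 47.7 yawerr -0.0001 F along 0.9 lat -0.6 z -1.7 t 14.87 [ 0.07  0.04 -0.02]
hub-frame TCP x -134.4 y -1.4 z 47.8 yawerr 0.0002 F along 0.8 lat -0.4 z -1.8 t 15.03 [-0.01  0.05  0.02]
hub-frame TCP x -134.3 y -1.3 z 47.7 yawerr 0.0002 F along 0.6 lat 0.7 z -2.1 t 15.2 [-0.02  0.01  0.03]
hub-frame TCP x -134.0 y -1.2 z 47.5 yawerr 0.0002 F along -0.1 lat -0.1 z -2.0 t 15.37 [-0.05 -0.01 -0.05]
hub-frame TCP x -133.6 y -1.1 z 47.5 yawerr 0.0002 F along 0.5 lat 0.4 z -2.2 t 15.53 [0.01 0.03 0.02]
hub-frame TCP x -133.5 y -1.1 z 47.4 yawerr 0.0002 F along -1.4 lat -0.3 z -1.3 t 15.7 [-0.05  0.15  0.03]
hub-frame TCP x -133.4 y -1.1 z 47.3 yawerr 0.0002 F along -2.9 lat -0.1 z -0.5 t 15.87 [-0.07  0.29 -0.02]
```

```bash
P="python3 -m pendant"
$P '[[10,-0.4,0,0,0],[10,0,0,0,0]]' >/dev/null; python3 chk.py
$P '[[10,-0.3,0,0,0],[10,0,0,0,0]]' >/dev/null; python3 chk.py
```

```text
hub-frame TCP x -133.3 y -1.0 z 47.3 yawerr 0.0002 F along -5.2 lat -0.5 z -1.3 t 16.03 [-0.23  0.58 -0.04]
hub-frame TCP x -133.3 y -1.0 z 47.2 yawerr 0.0002 F along -5.2 lat -0.1 z -0.1 t 16.2 [-0.22  0.67 -0.11]
```

Snapped at x=-135, where the force dropped to 0. The hard stop came at -133.4 with 5 N, matching the -133.2 predicted from the image. I'm retracting and checking with the wrist camera.

```bash
P="python3 -m pendant"
$P '[[10,2,0,0,0],[10,5,0,0,0],[10,10,0,0,0],[10,15,0,0,0],[10,10,0,0,0]]' >/dev/null; python3 hub.py
$P '[[10,0,0,-25,0],[10,0,0,-35,0],[10,0,0,-35,0],[10,-10,5,-35,0],[10,-30,15,-25,0]]' >/dev/null
$P '[[10,-35,20,0,0],[10,-35,20,0,0],[10,-35,20,0,0],[10,-25,15,0,0],[10,0,0,0,0]]' >/dev/null
$P '[[10,0,0,0,0],[10,0,0,0,0],[10,0,0,0,0]]'
python3 - <<'E'
from hub import *
st();d=save('wrist','w4')
cv2.imwrite('pics/w4.png',cv2.resize(d['color'][60:260,60:260,::-1],(600,600),interpolation=3))
E
```

```text
hub-frame TCP x -175.3 y -0.8 z 47.4 yawerr 0.0003 F along 0.0 lat -0.3 z -1.6 t 16.62 [-0.02 -0.01 -0.02]
time: 17.7
ee_pos: [619.9, -102.0, 202.1]
eef_rot: [3.141, -0.001, -2.863]
force: [-0.3, 0.2, -1.1]
gripper_width: 0.197
hub-frame TCP x -5.5 y 93.2 z 202.1 yawerr -0.0012 F along -0.3 lat 0.2 z -1.1 t 17.7 [ 0.03 -0.    0.05]
```

View pics/w4.png

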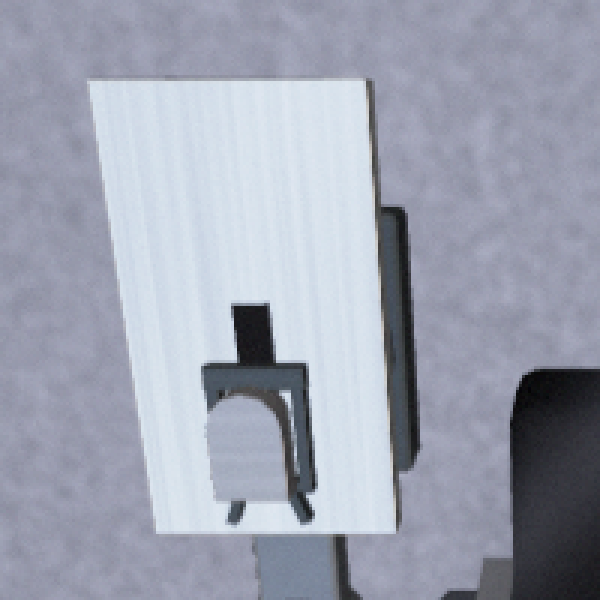

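The clip is home around the neck: back bar at (255,370), both jaw tips behind the head at (236,512) and (303,510), closed and symmetric. Next I return to the rest.

```bash
P="python3 -m pendant"
$P '[[10,0.4,34,0,0],[10,0.4,34,0,0],[10,0.4,34,0,0],[10,0.4,34,0,0],[10,0.4,34,0,0]]' >/dev/null
$P '[[10,0.4,34,0,0],[10,0.4,34.2,0,0],[10,0,0,20,6.4],[10,0,0,30,0],[10,0,0,20,0]]' >/dev/null
$P '[[10,0,0,0,0],[10,0,0,0,0],[10,0,0,0,0]]'
python3 - <<'E'
from hub import *
d=ld('w4');q=lambda u,v,z:np.round([(pt(d,60+u/3,60+v/3,z)[:2]-H)@HX,(pt(d,60+u/3,60+v/3,z)[:2]-H)@HY],1)
print('bar',q(203,365,66),q(308,364,66),'tips',q(228,522,66),q(312,520,66),'head',q(240,395,78),q(250,500,78))
s=env.get_state();p=s['ee_pos'];print(p,s['eef_rot'],s['force'])
d=save('wrist','w5');y=s['eef_rot'][2]+np.pi
X=np.array([np.cos(y),np.sin(y)]);Y=np.array([-X[1],X[0]])
dp=d['depth']
for v in range(186,215,3): w=pt(d,253,v);print(v,((w[:2]-p[:2])@X).round(1),((w[:2]-p[:2])@Y).round(1),(w[2]-p[2]).round(1))
t=np.array([551.6,126.3])-p[:2];print('tool',-(t@X),t@Y,32.9-p[2])
cv2.imwrite('pics/w5.png',d['color'][:,:,::-1])
E
```

```text
time: 18.83
ee_pos: [553.5, 126.5, 133.9]
eef_rot: [-3.141, 0.002, -2.975]
force: [-0.7, 0.5, -1.3]
gripper_width: 0.197
bar [ -7.1 -14.6] [-7.4 15.8] tips [ 42.7 -13. ] [42.1 12.7] head [-1.8 -0.6] [30.2 -1.2]
[553.52929413 126.45386995 133.8587735 ] [-3.14137462e+00  2.38434826e-03 -2.97499980e+00] [-0.71950566  0.473843   -1.25659975]
186 -43.1 1.3 15.1
189 -43.1 1.3 18.9
192 -43.1 1.3 22.7
195 -42.7 1.3 25.1
198 -42.1 1.3 26.8
201 -41.0 1.3 27.0
204 -40.0 1.3 27.5
207 -38.9 1.3 27.8
210 -37.8 1.3 27.8
213 -36.6 1.3 27.8
tool 1.9280991956235394 0.1681823125607104 -100.95877349833779
```

View pics/w5.png

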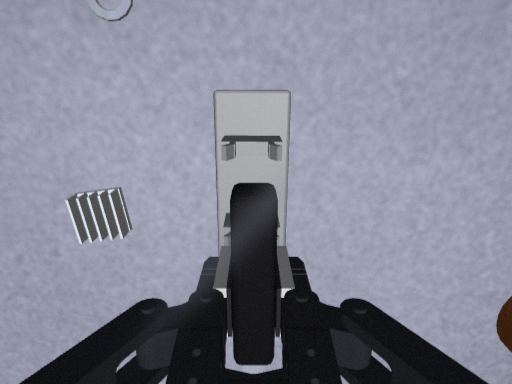

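The fork is straight above the rest, with its handle centred between the cheeks (columns 229–274). I'm lowering it.

```bash
P="python3 -m pendant"
$P '[[10,1.9,0,30,0],[10,0,0,30,0],[10,0,0,20,0],[10,0,0,10,0],[10,0,0,0,0]]' >/dev/null
$P '[[10,0,0,0,0],[10,0,0,0,0]]'
$P '[[10,0,0,4,0],[10,0,0,4,0],[10,0,0,0,0],[10,0,0,0,0]]'
```

```text
time: 19.47
ee_pos: [552.8, 126.9, 44.7]
eef_rot: [-3.141, 0.005, -2.974]
force: [0.1, 0.9, -1.1]
gripper_width: 0.196
time: 19.8
ee_pos: [550.7, 126.7, 34.5]
eef_rot: [-3.141, 0.0, -2.974]
force: [0.5, -0.6, -2.0]
gripper_width: 0.199
```

```bash
P="python3 -m pendant"
$P '[[10,0,0,1,0],[10,0,0,0.6,0],[10,0,0,0,0],[10,0,0,0,0]]'
$P '[[30,0,0,0,0],[30,0,0,0,0],[40,0,0,0,0],[40,0,0,0,0],[40,0,0,0,0]]'
$P '[[45,0,0,0,0],[45,0,0,0,0],[45,0,0,-5,0],[45,0,0,-10,0],[45,0,0,-25,0]]'
$P '[[45,0,0,-30,0],[60,0,0,-35,0],[80,0,0,-35,0],[80,0,0,0,0],[80,0,0,0,0]]'
python3 - <<'E'
from hub import *
d=save('wrist','w6');s=save('scene','s6')
a=cv2.resize(d['color'][:,:,::-1],(512,384));b=cv2.resize(s['color'][200:290,150:330,::-1],(512,256),interpolation=3)
cv2.imwrite('pics/f.png',cv2.resize(np.vstack([a[40:384],b]),(512,600)))
cv2.imwrite('pics/w6.png',a)
E
```

```text
time: 20.13
ee_pos: [550.7, 126.7, 32.8]
eef_rot: [-3.141, 0.0, -2.974]
force: [0.8, -1.4, -1.4]
gripper_width: 0.203
time: 20.55
ee_pos: [550.7, 127.0, 33.0]
eef_rot: [3.142, 0.0, -2.974]
force: [0.5, -0.4, 1.3]
gripper_width: 0.468
time: 20.97
ee_pos: [547.5, 126.6, 70.5]
eef_rot: [3.141, -0.007, -2.974]
force: [0.3, 0.4, -0.8]
gripper_width: 0.528
time: 21.38
ee_pos: [553.3, 127.1, 177.4]
eef_rot: [-3.141, 0.009, -2.974]
force: [-0.3, 0.3, -1.6]
gripper_width: 0.937
```

View pics/f.png

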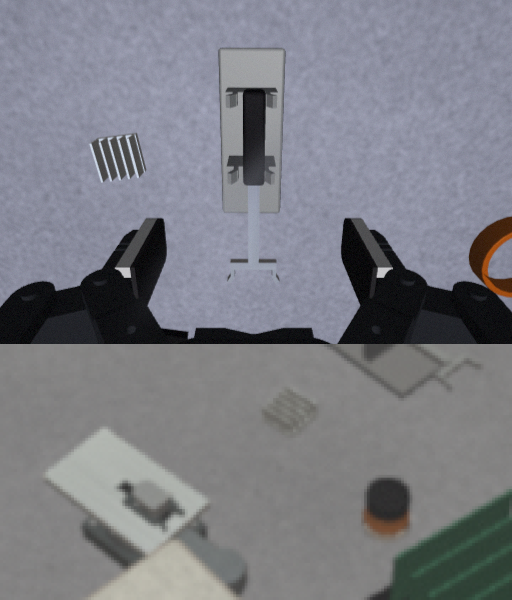

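The fork is back between the cheeks, with its handle at (254,90–185), crossbar at (254,262) and the gripper clear. The clip is on the post. One number check, then I hand in.

```bash
python3 - <<'E'
from hub import *
d=ld('w6')
for v in (140,170,200,215): print(pt(d,254,v).round(1))
B=pt(d,254.5,131,60);F=pt(d,254,226,60);m=(B+F)/2;w=F-B;y=np.arctan2(w[1],w[0]);print('ends',B,F,'yaw',y,'grip',m[:2]+5*np.r_[np.cos(y),np.sin(y)])
st(); env.sign_off()
E
```

```text
[513.8 122.3  59.8]
[537.5 126.3  60. ]
[562.7 130.6  59.9]
[575.6 132.8  60.4]
ends [506.88118117 121.48481124  60.        ] [585.73355882 134.55367706  60.        ] yaw 0.16424534977026048 grip [551.24008013 128.83678357]
hub-frame TCP x -9.5 y 332.4 z 172.9 yawerr -0.1115 F along -1.0 lat -0.2 z -0.7 t 21.48 [0.07 0.02 0.01]
the job is handed in; nothing more can be done
```

I took the fork from its rest, pushed the clip along the plate onto the post's neck, and laid the fork back in its rest. The job was handed in at about 21.5 s; the sign-off gives no verdict.

- **Clip:** The push stayed under about 5.5 N in every reading. It dropped to zero as the jaws snapped shut at tool x = -135. I then met a hard stop at -133.4, where the camera measurements had predicted -133.2, and stopped pushing there. The last close view shows the clip's middle about 8.7 mm in x and 0.6 mm in y from hub_mid, inside the 13.3 mm and 5 mm limits.
- **Jaws:** My pixel reading of the jaw tips was about 2.5 mm wider than before the push. I put that down to reading error, because spread jaws would show about 7 mm. I have no direct reading of the jaw joints.
- **Fork:** It lies level in its rest with the handle top at 60 mm, as before. Its direction is unchanged at 0.164 rad, and the grip point is about 2.5 mm sideways of where I first measured it, with 15 mm allowed. The gripper was open and about 120 mm above it, touching nothing.
- **One mistake:** Before the lift I sent one row downward instead of up. It pressed the gripped fork into its rest with a wrist reading of about 81 N, below the 120 N limit. I lifted straight away. The pictures show no damage and the fork had not moved in the grip, but I can't say whether that press counts against the 40 N limit for the arm or gripper body.
- **Bystanders:** None looked disturbed in the pictures. I did not measure them again at the end.

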